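# Set the engraving unit's air lever to its third notch

### The arm

A 7-joint arm with a two-finger parallel gripper is mounted at the origin on a cart in front of the work surface, level with it; the furniture and walls round the work are solid. World frame = base frame: x ahead of the robot, y to its left, z up, the work surface at z = 0. Lengths are in mm, angles in rad, forces in N, time in s.
With the tool pointing down it reaches from about 425 to 800 mm from the base axis. Payload 8.3 kg.
Tool frame: the origin (TCP) lies at the very end of the fingers, on their centre line; the grasp point (between the pads) lies 19 mm behind it; z points along the fingers, y is the direction in which the jaws open and shut (so a half turn about z gives the same grasp; the last joint's range is limited). The gripper opens to 85 mm and grips with 20 to 120 N. Pads are 22 mm wide; open, the fingers measure 114 mm over their backs; the gripper's body (76 mm by 85 mm) begins 54 mm behind the grasp point. The pads swing forward as they close: fully open they stand 13 mm farther back than shut.
Start: joints at [-1.405, 0.383, 0.016, 1.37, -0.006, 1.388, -0.046], TCP at [141.704, 608.706, 231.279] pointing down, gripper open.
Joint ranges: [-2.95, 2.95], [-0.25, 2.06], [-1.52, 1.56], [0.18, 2.33], [-1.44, 4.58], [0.02, 2.06], [-3.01, 3.01]. Speed limits (rad/s): [2.39, 2.39, 3.01, 3.01, 3.14, 3.14, 3.14].

### API

Orientations are given as a 3x3 rotation matrix whose columns are the frame's x, y, z axes.
In Python, from rig import r, viewer, workorder gives the robot as it stands.
- The arm moves only by the shell command python3 -m inch 'ROWS' [FORCE]. ROWS is JSON, a list of rows, each an object of numbers: "x", "y", "z": the shift along the world's x, y, z in cm; "ax", "ay", "az": the turn, a rotation vector about the world's x, y, z in rad; "claw": the opening, from 0 (shut) to 1 (fully open). In form: [{"x": .., "y": .., "z": .., "ax": .., "ay": .., "az": .., "claw": ..}, ...]. A call has 1 to 8 rows; each row shifts and turns the commanded pose from where the row before left it; what a row does not reach is not made up. A row lasts 1/8 s, in which the tool goes at most 62.5 mm and 10.7 degrees, less where a joint would pass 70% of its speed; a pose out of reach is approached as far as the arm can. A call is refused whole if a number of a shift passes 6.25 or a number of a turn 0.188, either way. A call with a gripper value outside its range is refused whole. The fingers move at their own pace and stop on an object; FORCE is the grip in N (left out, the last holds). Time passes only in rows, so rows that do not move let the fingers close. It gives the time, the measured TCP pose, the force and the opening at its end, in the units of the state.
- r.get_obs(): the state, without advancing time (a new reading comes with each control period).
- viewer.snapshot(name): name is "scene" or "top" or "wrist"; returns a dict with "image" (480x640x3 uint8, red, green, blue), "z_map" (480x640 float32, mm along the optical axis (not along the pixel's ray), 0 where there is no reading), "fx", "fy", "cx", "cy" (pixels), "rvec" (rotation vector, rad) and "tvec" (3), from world to camera coordinates, as OpenCV has them. Camera axes: x right, y down, z forward; pixel columns grow to the right and rows downward; lengths in mm; the calibration is good to about 2 mm. A picture is of the moment at which its call begins.
- workorder.job_done(): hands the job in, once; it reports no verdict.
The state is a dict: "time_s": time; "joint_pos": joint angles; "joint_velocities": joint speeds; "joint_torque": joint torques, N m; "eef_pos": TCP position; "orientation": TCP orientation; "force": force on the tool from outside, world axes, zero at the start; "ft_torque": the same for the moment, N m; "opening": opening from 0.0 (shut) to 1.0 (fully open).
Only numpy, scipy, OpenCV 4.12 (cv2) and the standard library are available. Lean on these libraries where they do the work, as an engineer would, in place of code of your own. Each camera call takes 0.05 s, during which the arm holds its last target. There are 200 camera calls.

### The job

The sliding lever on top of the handpiece air unit has been left at some setting. With the fingertips, push it by its side all the way back to the off stop at the right-hand end of its slot and let it rest there a moment, then push it to the left through three clicks so that it rests in the third notch, without ever going past that notch. Only push the lever, gently: do not grip it, do not shift the things lying round the unit, and leave the lever alone at the end.

Things in the scene. Friction and masses are not known exactly. Their poses are not given: they have to be found in the camera images.
- unit: Air unit: grey box with an aluminium top, 100 mm deep (x), 190 wide (y), 50 high, screwed to the bench. Origin: centre of its underside. +x points away from the robot, +y to its left, turned by up to 0.5 rad. The slot runs along y at x -0.012. Six thin lines on its near side mark off and five notches. A brass inlet is on the right (off) end. Nothing but the lever rises over 5 mm above the top.
- lever (a joint): Lever travel along the unit's +y, m: 0 off, at the right-hand stop; notches every 0.016, third 0.048; fifth 0.080 at the left stop. A spring ball holds it in each notch: leaving takes 4 to 5 N, falling to nothing at the crest 8 mm on; past it the lever runs ahead into the next notch by itself. Starts in the first or second notch (may start between them and run into one).
- lever_mid (a point): Middle of the lever's upright paddle, 21 mm above the unit's top, 71 mm above the bench; moves with it. Paddle: 16 mm thick along the slot (unit y), 30 mm wide across it (x), standing from 4 to 40 mm above the top. At off this point is at x -0.012, y -0.040 in the unit's frame. Axes as the unit's. Black cheek plates form its left and right faces; the core between stands 2 mm higher.
- burin: Loose bystander: graver with a round wooden handle, 118 x 53 x 30 mm, lying left of the unit; origin at its underside.
- eye_loupe: Loose bystander: black eye loupe, 41 mm wide, 34 mm high, standing right of the unit; origin at its underside.
- tin: Loose bystander: round wax tin, 68 mm wide, 24 mm high, behind the unit; origin at its underside.
- steel_punch: Loose bystander: thin steel punch, 119 mm long, 9 mm thick, lying in front of the unit; origin at its underside.
- cork: Loose bystander: cork block, 57 x 77 x 32 mm, behind the unit; origin at its underside.

How it is judged:
By the outcome, as a careful person would: the job done as asked, in the order asked, and still so for the second after the job is handed in, with the robot touching nothing.
It also fails if it takes over 61 s, if anything falls off the work surface, if the arm or the gripper's body presses on something with over 40 N, if the wrist force passes 120 N, or if a joint passes its speed limit or range.

## Working session

There is one attempt and no reset: what is moved stays moved. The work goes in short steps, Python scripts to look and compute and a shell command to move; the robot and the scene stay as the last step left them, time stands still between calls to the robot, and variables do not carry over. Pictures are saved under pics/ and viewed, about 8 in all and at most 12, crops included, and the job is handed in when it is done.

```bash
mkdir -p pics; ls; cat > h.py <<'E'
import numpy as np, cv2
from rig import r, viewer, workorder
def snap(n,f):
    s=viewer.snapshot(n); cv2.imwrite(f'pics/{f}.png',s['image'][:,:,::-1]); np.savez(f'pics/{f}.npz',**s); return s
def pts(s):
    z=s['z_map'].astype(float); v,u=np.mgrid[:480,:640]
    c=np.stack([(u-s['cx'])/s['fx']*z,(v-s['cy'])/s['fy']*z,z],-1)
    R=cv2.Rodrigues(np.asarray(s['rvec'],float))[0]
    w=(c-np.asarray(s['tvec'],float).ravel())@R
    w[z==0]=np.nan; return w
def ray(s,u,v,h):
    R=cv2.Rodrigues(np.asarray(s['rvec'],float))[0]; t=np.asarray(s['tvec'],float).ravel()
    d=R.T@np.array([(u-s['cx'])/s['fx'],(v-s['cy'])/s['fy'],1]); o=-R.T@t
    return o+d*(h-o[2])/d[2]
E
python3 - <<'E'
from h import *
np.set_printoptions(precision=3,suppress=True)
o=r.get_obs(); print(o)
a=snap('top','top1')
b=snap('scene','scene1')
w=pts(a)
m=(np.abs(w[...,2]-50)<5)
c,st=None,None
n,l,s,c=cv2.connectedComponentsWithStats(m.astype(np.uint8))
for i in range(1,n):
    if s[i,4]>200: print(s[i],np.nanmedian(w[l==i],0))
E
```

```text
pics
{'time_s': 0.0, 'joint_pos': array([-1.405,  0.384,  0.016,  1.371, -0.006,  1.388, -0.047]), 'joint_velocities': array([ 0.001,  0.001,  0.001, -0.   ,  0.001, -0.001,  0.001]), 'joint_torque': array([  0.001, -62.762,   0.844, -37.182,   0.016,   0.014,  -0.   ]), 'eef_pos': array([141.607, 608.225, 230.241]), 'orientation': array([[-0.974,  0.227, -0.   ],
       [ 0.227,  0.974, -0.002],
       [-0.   , -0.002, -1.   ]]), 'force': array([-0.347, -0.584,  0.264]), 'ft_torque': array([ 0.009, -0.022,  0.02 ]), 'opening': 1.0009604532842338}
[461   0  28  97 204] [ 857.223 -173.591   49.727]
[ 332  188  131  107 6663] [559.862 -50.072  50.19 ]
```

View pics/top1.png

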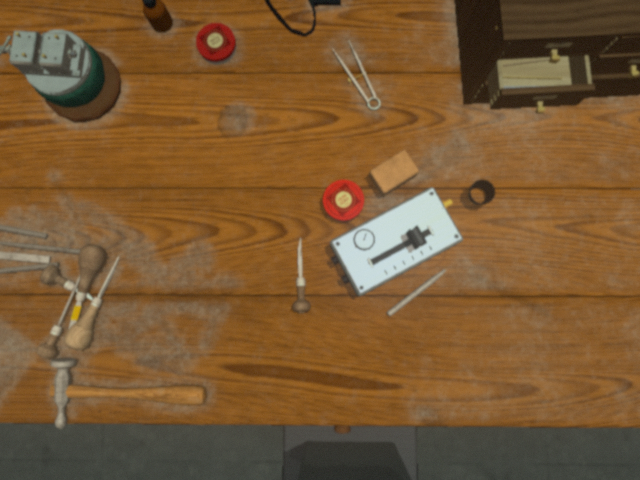

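View pics/scene1.png

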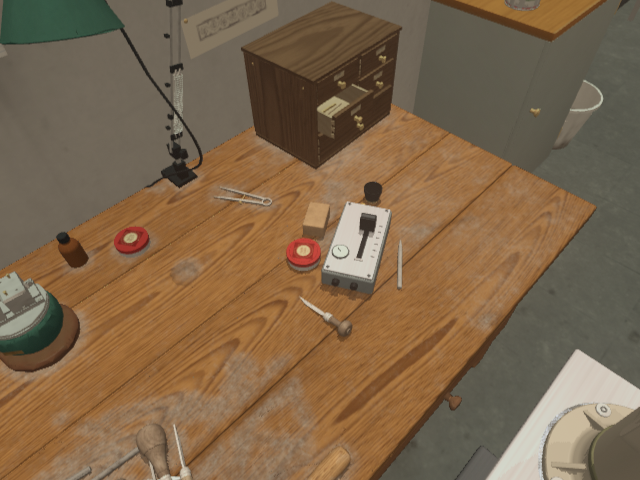

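```bash
python3 - <<'E'
from h import *
np.set_printoptions(precision=2,suppress=True)
class W(dict):pass
a=dict(np.load('pics/top1.npz'));w=pts(a)
m=(np.abs(w[...,2]-50)<5); m[:180]=0
n,l,s,c=cv2.connectedComponentsWithStats(m.astype(np.uint8)); i=1+np.argmax(s[1:,4])
p=w[l==i][:,:2].astype(np.float32)
print(cv2.minAreaRect(p))
box=cv2.boxPoints(cv2.minAreaRect(p)); print(box)
# paddle
x0=box.mean(0)
q=(w[...,2]>72)&(np.linalg.norm(w[...,:2]-x0,axis=-1)<110)
print(q.sum(),cv2.minAreaRect(w[q][:,:2].astype(np.float32)),np.median(w[q],0), np.argwhere(q).min(0),np.argwhere(q).max(0))
E
```

```text
((561.2978515625, -53.324951171875), (98.32553100585938, 188.32464599609375), 28.6693172454834)
[[ 472.99    5.71]
 [ 563.34 -159.53]
 [ 649.61 -112.36]
 [ 559.26   52.88]]
238 ((562.1778564453125, -80.55950927734375), (29.153331756591797, 16.60924530029297), 29.314496994018555) [561.23 -79.62  88.27] [226 408] [248 426]
```

The unit is at (561, −53) with yaw 0.50 rad. In the top view the paddle is at px (417, 237), and its unit x of −12.3 mm matches the spec. That puts its travel near 15.7 mm, which is the first notch. I'll shut the fingers and go above the lever's left side.

```bash
python3 -m inch '[{"x":3.6,"y":-2,"az":-0.105,"claw":0},{"x":3.6,"y":-2,"az":-0.105,"claw":0},{"x":3.6,"y":-2,"az":-0.105,"claw":0},{"x":3.6,"y":-2,"az":-0.105,"claw":0},{"x":3.6,"y":-2,"az":-0.105,"claw":0},{"x":3.6,"y":-2,"az":-0.105,"claw":0},{"x":3.6,"y":-2,"az":-0.105,"claw":0},{"x":3.6,"y":-2,"az":-0.107,"claw":0}]' 20
python3 -m inch '[{"x":1,"y":-4.2},{"x":1,"y":-4.2},{"x":1,"y":-4.2},{"x":1,"y":-4.2},{"x":1,"y":-4.2},{"x":1,"y":-4.2},{"x":1,"y":-4.2},{"x":1,"y":-4.2}]'
python3 -m inch '[{"x":1,"y":-4.2},{"x":1,"y":-4.2},{"x":1,"y":-4.2},{"x":0.8,"y":-4,"z":-2},{"z":-2},{"z":-2},{},{}]'
python3 - <<'E'
from h import *
np.set_printoptions(precision=2,suppress=True)
o=r.get_obs(); print(o['time_s'],o['eef_pos'],o['orientation'],o['force'],o['opening'])
s=snap('wrist','w1')
w=pts(s); d=w-np.array([561.3,-53.3,0]); c,sn=.8775,.4797
xu=c*d[...,0]+sn*d[...,1]; yu=-sn*d[...,0]+c*d[...,1]
q=(w[...,2]>84)&(w[...,2]<98)&(abs(xu+12)<25)&(abs(yu)<80)
if q.any(): print(q.sum(),[np.percentile(k[q],[1,50,99]) for k in (xu,yu,w[...,2])])
E
```

```text
0.1 [141.62 608.29 230.37] [[-0.97  0.23 -0.  ]
 [ 0.23  0.97 -0.  ]
 [-0.   -0.   -1.  ]] [ 0.19  0.02 -0.85] 0.9982795332189363$[0]: bad value
$[0]: bad value
$[0]: bad value
```

View pics/w1.png

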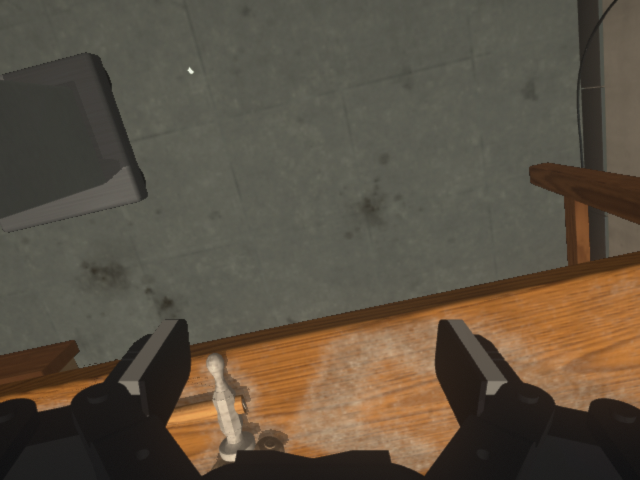

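The moves were refused because each row needs all of its keys. The wrist view only shows the open fingers over the bench edge at the start pose.

```bash
python3 -m inch '[{"x":3.6,"y":-2,"z":0,"ax":0,"ay":0,"az":-0.105,"claw":0},{"x":3.6,"y":-2,"z":0,"ax":0,"ay":0,"az":-0.105,"claw":0},{"x":3.6,"y":-2,"z":0,"ax":0,"ay":0,"az":-0.105,"claw":0},{"x":3.6,"y":-2,"z":0,"ax":0,"ay":0,"az":-0.105,"claw":0},{"x":3.6,"y":-2,"z":0,"ax":0,"ay":0,"az":-0.105,"claw":0},{"x":3.6,"y":-2,"z":0,"ax":0,"ay":0,"az":-0.105,"claw":0},{"x":3.6,"y":-2,"z":0,"ax":0,"ay":0,"az":-0.105,"claw":0},{"x":3.6,"y":-2,"z":0,"ax":0,"ay":0,"az":-0.107,"claw":0}]' 20
```

```text
time_s: 1.15
eef_pos: [430.6, 447.9, 231.0]
orientation: [[-0.477, 0.879, -0.0], [0.879, 0.477, -0.0], [-0.0, -0.001, -1.0]]
force: [0.0, -0.1, -0.1]
opening: -0.002
```

```bash
python3 -m inch '[{"x":1,"y":-4.2,"z":0,"ax":0,"ay":0,"az":0,"claw":0},{"x":1,"y":-4.2,"z":0,"ax":0,"ay":0,"az":0,"claw":0},{"x":1,"y":-4.2,"z":0,"ax":0,"ay":0,"az":0,"claw":0},{"x":1,"y":-4.2,"z":0,"ax":0,"ay":0,"az":0,"claw":0},{"x":1,"y":-4.2,"z":0,"ax":0,"ay":0,"az":0,"claw":0},{"x":1,"y":-4.2,"z":0,"ax":0,"ay":0,"az":0,"claw":0},{"x":1,"y":-4.2,"z":0,"ax":0,"ay":0,"az":0,"claw":0},{"x":1,"y":-4.2,"z":0,"ax":0,"ay":0,"az":0,"claw":0}]'
python3 -m inch '[{"x":1,"y":-4.2,"z":0,"ax":0,"ay":0,"az":0,"claw":0},{"x":1,"y":-4.2,"z":0,"ax":0,"ay":0,"az":0,"claw":0},{"x":1,"y":-4.2,"z":0,"ax":0,"ay":0,"az":0,"claw":0},{"x":0.8,"y":-4,"z":-2,"ax":0,"ay":0,"az":0,"claw":0},{"x":0,"y":0,"z":-2,"ax":0,"ay":0,"az":0,"claw":0},{"x":0,"y":0,"z":-2,"ax":0,"ay":0,"az":0,"claw":0},{"x":0,"y":0,"z":0,"ax":0,"ay":0,"az":0,"claw":0},{"x":0,"y":0,"z":0,"ax":0,"ay":0,"az":0,"claw":0}]'
cat > look.py <<'E'
from h import *
import sys
np.set_printoptions(precision=2,suppress=True)
def unit(w):
    d=w-np.array([561.3,-53.3,0]); c,sn=.8775,.4797
    return c*d[...,0]+sn*d[...,1], -sn*d[...,0]+c*d[...,1]
o=r.get_obs(); print(o['time_s'],o['eef_pos'],'tcp unit',unit(o['eef_pos']),'F unit',unit(o['force']+np.array([561.3,-53.3,0])),o['force'][2])
for n in sys.argv[2:]:
    s=snap(n,sys.argv[1]+n)
    w=pts(s); xu,yu=unit(w)
    q=(w[...,2]>84)&(w[...,2]<96)&(abs(xu+12)<20)&(abs(yu)<80)
    if q.any(): print(n,q.sum(),*[np.percentile(k[q],[2,50,98]) for k in (xu,yu,w[...,2])])
    m=(abs(w[...,2]-50)<4)&(abs(xu)<70)&(abs(yu)<110)
    if m.any(): print('box',cv2.minAreaRect(w[m][:,:2].astype(np.float32)))
E
python3 look.py a wrist top
```

```text
time_s: 2.15
eef_pos: [509.7, 111.3, 231.2]
orientation: [[-0.48, 0.877, -0.0], [0.877, 0.48, 0.0], [0.0, -0.0, -1.0]]
force: [-0.1, 0.5, 0.3]
opening: -0.001
time_s: 3.15
eef_pos: [548.0, -53.2, 172.0]
orientation: [[-0.48, 0.877, 0.001], [0.877, 0.48, -0.0], [-0.0, 0.0, -1.0]]
force: [-0.1, -0.1, 0.3]
opening: 0.001
3.15 [547.99 -53.25 171.97] tcp unit (np.float64(-11.651506540416205), np.float64(6.427722498087374)) F unit (np.float64(-0.09154075827728866), np.float64(-0.04478094943693023)) 0.3140889451023271
wrist 858 [-25.19 -10.92   3.1 ] [-29.09 -18.34 -14.55] [84.32 88.89 91.49]
box ((561.1245727539062, -50.89917755126953), (96.90666961669922, 185.5232696533203), 28.401546478271484)
box ((542.4262084960938, -18.305213928222656), (97.14981079101562, 106.7901611328125), 27.8700008392334)
```

View pics/awrist.png

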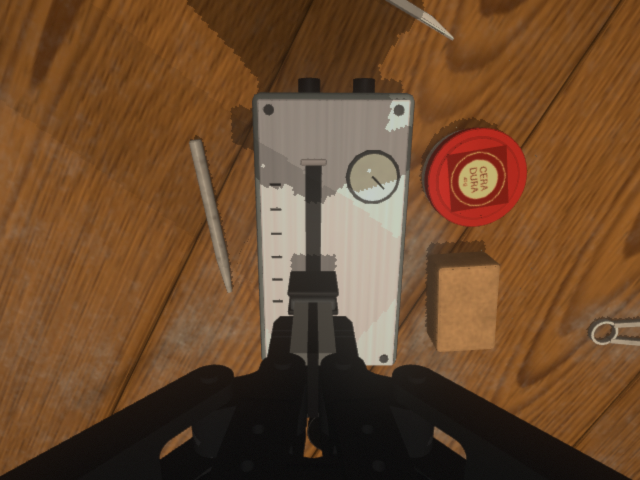

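The wrist view shows the paddle at px (313, 285), with the shut fingers just to its left side. Their edge is about 10 mm clear of the paddle's left face (yu ≈ −15), so I'll go down and push to the right.

```bash
python3 -m inch '[{"x":0,"y":0,"z":-2.5,"ax":0,"ay":0,"az":0,"claw":0},{"x":0,"y":0,"z":-2.5,"ax":0,"ay":0,"az":0,"claw":0},{"x":0,"y":0,"z":-2.2,"ax":0,"ay":0,"az":0,"claw":0},{"x":0,"y":0,"z":-1.5,"ax":0,"ay":0,"az":0,"claw":0},{"x":0,"y":0,"z":-1.5,"ax":0,"ay":0,"az":0,"claw":0},{"x":0,"y":0,"z":0,"ax":0,"ay":0,"az":0,"claw":0}]'
python3 -m inch '[{"x":0.096,"y":-0.176,"z":0,"ax":0,"ay":0,"az":0,"claw":0},{"x":0.096,"y":-0.176,"z":0,"ax":0,"ay":0,"az":0,"claw":0},{"x":0.096,"y":-0.176,"z":0,"ax":0,"ay":0,"az":0,"claw":0},{"x":0.096,"y":-0.176,"z":0,"ax":0,"ay":0,"az":0,"claw":0},{"x":0.096,"y":-0.176,"z":0,"ax":0,"ay":0,"az":0,"claw":0}]'
python3 look.py b
python3 -m inch '[{"x":0.072,"y":-0.132,"z":0,"ax":0,"ay":0,"az":0,"claw":0},{"x":0.072,"y":-0.132,"z":0,"ax":0,"ay":0,"az":0,"claw":0}]'
python3 look.py b wrist
```

```text
time_s: 4.0
eef_pos: [547.2, -53.2, 68.5]
orientation: [[-0.479, 0.878, -0.002], [0.878, 0.479, -0.0], [0.001, -0.002, -1.0]]
force: [-0.0, 0.5, 0.4]
opening: -0.001
time_s: 4.62
eef_pos: [552.6, -62.2, 69.4]
orientation: [[-0.479, 0.878, 0.0], [0.878, 0.479, 0.0], [0.0, 0.0, -1.0]]
force: [0.7, 0.0, 1.4]
opening: -0.003
4.625 [552.62 -62.22  69.37] tcp unit (np.float64(-11.898167762073754), np.float64(-3.657986831854158)) F unit (np.float64(0.5993615950232515), np.float64(-0.31213173203119265)) 1.371730956931164
time_s: 4.88
eef_pos: [553.6, -64.2, 69.2]
orientation: [[-0.48, 0.877, -0.001], [0.877, 0.48, 0.001], [0.001, -0.0, -1.0]]
force: [-2.8, 4.1, 4.1]
opening: -0.003
4.875 [553.64 -64.2   69.23] tcp unit (np.float64(-11.94679790681663), np.float64(-5.889313107233903)) F unit (np.float64(-0.4548389625850566), np.float64(4.962019788890986)) 4.096890718820541
wrist 1467 [-24.65 -11.7    1.56] [1.96 3.25 7.15] [84.22 90.34 95.73]
box ((559.9113159179688, -48.909423828125), (96.72431182861328, 180.4055633544922), 28.428424835205078)
```

Contact is made at about 5 N along the slot. I'll carry on.

```bash
python3 -m inch '[{"x":0.072,"y":-0.132,"z":0,"ax":0,"ay":0,"az":0,"claw":0},{"x":0.072,"y":-0.132,"z":0,"ax":0,"ay":0,"az":0,"claw":0},{"x":0.072,"y":-0.132,"z":0,"ax":0,"ay":0,"az":0,"claw":0},{"x":0.072,"y":-0.132,"z":0,"ax":0,"ay":0,"az":0,"claw":0}]'
python3 look.py b
python3 -m inch '[{"x":0.072,"y":-0.132,"z":0,"ax":0,"ay":0,"az":0,"claw":0},{"x":0.072,"y":-0.132,"z":0,"ax":0,"ay":0,"az":0,"claw":0},{"x":0.072,"y":-0.132,"z":0,"ax":0,"ay":0,"az":0,"claw":0},{"x":0.072,"y":-0.132,"z":0,"ax":0,"ay":0,"az":0,"claw":0}]'
python3 look.py b
python3 -m inch '[{"x":0.072,"y":-0.132,"z":0,"ax":0,"ay":0,"az":0,"claw":0},{"x":0.072,"y":-0.132,"z":0,"ax":0,"ay":0,"az":0,"claw":0}]'
python3 look.py b wrist
```

```text
time_s: 5.42
eef_pos: [556.8, -70.0, 69.2]
orientation: [[-0.48, 0.877, -0.0], [0.877, 0.48, 0.0], [0.0, -0.0, -1.0]]
force: [-1.3, 1.4, 0.8]
opening: 0.002
5.425 [556.77 -69.96  69.19] tcp unit (np.float64(-11.967439228094515), np.float64(-12.443263860221158)) F unit (np.float64(-0.4868885081258283), np.float64(1.8834444651480222)) 0.763318731402973
time_s: 5.92
eef_pos: [559.9, -75.7, 69.3]
orientation: [[-0.479, 0.878, 0.0], [0.878, 0.479, -0.0], [-0.0, 0.0, -1.0]]
force: [-0.4, -0.5, -0.3]
opening: -0.002
5.925 [559.89 -75.67  69.34] tcp unit (np.float64(-11.971471479325553), np.float64(-18.952353959901327)) F unit (np.float64(-0.6395375361413671), np.float64(-0.23207757055996187)) -0.3400875162274298
time_s: 6.18
eef_pos: [561.2, -78.0, 69.3]
orientation: [[-0.479, 0.878, -0.0], [0.878, 0.479, 0.0], [0.0, -0.0, -1.0]]
force: [-2.2, 3.8, 2.0]
opening: -0.002
6.175 [561.17 -77.98  69.29] tcp unit (np.float64(-11.948470867867947), np.float64(-21.595685609793307)) F unit (np.float64(-0.11243183193074913), np.float64(4.4296982377952006)) 1.9541286519560122
wrist 1481 [-24.67 -11.73   1.51] [-13.72 -12.47  -8.57] [84.26 90.26 95.84]
box ((561.1673583984375, -51.12446594238281), (96.64569854736328, 183.64718627929688), 28.444210052490234)
```

```bash
python3 -m inch '[{"x":0.048,"y":-0.088,"z":0,"ax":0,"ay":0,"az":0,"claw":0},{"x":0,"y":0,"z":0,"ax":0,"ay":0,"az":0,"claw":0},{"x":0,"y":0,"z":0,"ax":0,"ay":0,"az":0,"claw":0},{"x":0,"y":0,"z":0,"ax":0,"ay":0,"az":0,"claw":0},{"x":0,"y":0,"z":0,"ax":0,"ay":0,"az":0,"claw":0}]'; python3 look.py c
```

```text
time_s: 6.85
eef_pos: [561.2, -78.0, 69.2]
orientation: [[-0.48, 0.877, -0.001], [0.877, 0.48, 0.001], [0.002, -0.0, -1.0]]
force: [-3.8, 4.0, 4.1]
opening: 0.001
6.85 [561.18 -77.95  69.23] tcp unit (np.float64(-11.930172036092353), np.float64(-21.575899014373544)) F unit (np.float64(-1.4181631979737548), np.float64(5.317859370434977)) 4.108303059931737
```

An extra 1 mm command gave no motion, so the lever is at the off stop. I'll back off, lift, cross to the right side and look.

```bash
python3 -m inch '[{"x":-0.29,"y":0.53,"z":0,"ax":0,"ay":0,"az":0,"claw":0},{"x":-0.29,"y":0.53,"z":0,"ax":0,"ay":0,"az":0,"claw":0},{"x":0,"y":0,"z":2.5,"ax":0,"ay":0,"az":0,"claw":0},{"x":0,"y":0,"z":2.5,"ax":0,"ay":0,"az":0,"claw":0},{"x":0,"y":0,"z":2.5,"ax":0,"ay":0,"az":0,"claw":0},{"x":0,"y":0,"z":0,"ax":0,"ay":0,"az":0,"claw":0}]'
python3 -m inch '[{"x":0.78,"y":-1.43,"z":0,"ax":0,"ay":0,"az":0,"claw":0},{"x":0.78,"y":-1.43,"z":0,"ax":0,"ay":0,"az":0,"claw":0},{"x":0.78,"y":-1.43,"z":0,"ax":0,"ay":0,"az":0,"claw":0},{"x":0.78,"y":-1.43,"z":0,"ax":0,"ay":0,"az":0,"claw":0},{"x":0,"y":0,"z":0,"ax":0,"ay":0,"az":0,"claw":0},{"x":0,"y":0,"z":0,"ax":0,"ay":0,"az":0,"claw":0}]'; python3 look.py d wrist
```

```text
time_s: 7.6
eef_pos: [557.1, -68.3, 146.3]
orientation: [[-0.479, 0.878, 0.004], [0.878, 0.479, 0.0], [-0.002, 0.004, -1.0]]
force: [0.5, -0.2, -0.3]
opening: 0.0
time_s: 8.35
eef_pos: [586.9, -125.2, 144.0]
orientation: [[-0.479, 0.878, -0.001], [0.878, 0.479, 0.0], [0.001, -0.0, -1.0]]
force: [-0.2, 1.3, 0.6]
opening: -0.003
8.35 [ 586.93 -125.19  144.02] tcp unit (np.float64(-11.995092373154396), np.float64(-75.3749934866049)) F unit (np.float64(0.44621902656918677), np.float64(1.2459836798483417)) 0.6085591874713554
wrist 1994 [-24.85 -11.37   2.39] [-46.41 -37.8  -30.87] [85.75 89.27 91.77]
box ((570.364501953125, -68.26834869384766), (97.04281616210938, 149.12149047851562), 28.43344497680664)
```

View pics/dwrist.png

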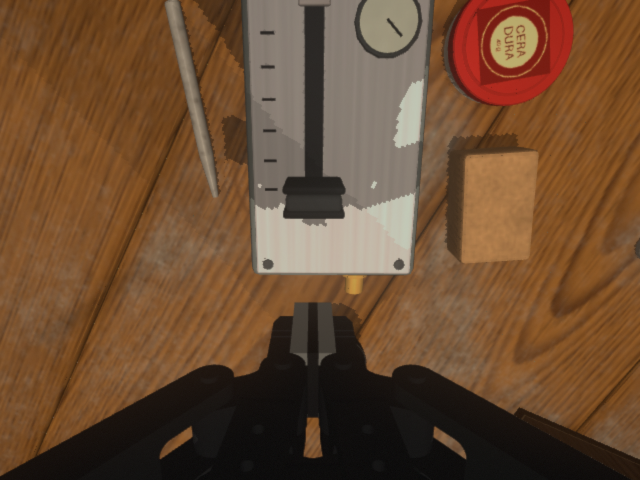

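The lever sits at the off line (px (313, 195), level with the lowest mark at row 189). The fingers are clear on its right side, so I'll descend and push left.

```bash
python3 -m inch '[{"x":0,"y":0,"z":-2.5,"ax":0,"ay":0,"az":0,"claw":0},{"x":0,"y":0,"z":-2.5,"ax":0,"ay":0,"az":0,"claw":0},{"x":0,"y":0,"z":-1.5,"ax":0,"ay":0,"az":0,"claw":0},{"x":0,"y":0,"z":-1,"ax":0,"ay":0,"az":0,"claw":0},{"x":-0.144,"y":0.263,"z":0,"ax":0,"ay":0,"az":0,"claw":0},{"x":-0.144,"y":0.263,"z":0,"ax":0,"ay":0,"az":0,"claw":0},{"x":-0.144,"y":0.263,"z":0,"ax":0,"ay":0,"az":0,"claw":0},{"x":-0.144,"y":0.263,"z":0,"ax":0,"ay":0,"az":0,"claw":0}]'; python3 look.py e
python3 -m inch '[{"x":-0.072,"y":0.132,"z":0,"ax":0,"ay":0,"az":0,"claw":0},{"x":-0.072,"y":0.132,"z":0,"ax":0,"ay":0,"az":0,"claw":0},{"x":-0.072,"y":0.132,"z":0,"ax":0,"ay":0,"az":0,"claw":0},{"x":-0.072,"y":0.132,"z":0,"ax":0,"ay":0,"az":0,"claw":0}]'; python3 look.py e
python3 -m inch '[{"x":-0.072,"y":0.132,"z":0,"ax":0,"ay":0,"az":0,"claw":0},{"x":-0.072,"y":0.132,"z":0,"ax":0,"ay":0,"az":0,"claw":0},{"x":-0.072,"y":0.132,"z":0,"ax":0,"ay":0,"az":0,"claw":0},{"x":-0.072,"y":0.132,"z":0,"ax":0,"ay":0,"az":0,"claw":0},{"x":-0.072,"y":0.132,"z":0,"ax":0,"ay":0,"az":0,"claw":0}]'; python3 look.py e wrist
```

```text
time_s: 9.4
eef_pos: [581.5, -114.7, 69.8]
orientation: [[-0.48, 0.877, 0.001], [0.877, 0.48, 0.0], [-0.0, 0.001, -1.0]]
force: [0.4, -1.2, -1.4]
opening: -0.003
9.4 [ 581.45 -114.66   69.79] tcp unit (np.float64(-11.751119394935973), np.float64(-63.507707406100934)) F unit (np.float64(-0.25779748482830894), np.float64(-1.2701353535001292)) -1.4267832253772366
time_s: 9.9
eef_pos: [578.9, -110.7, 69.4]
orientation: [[-0.479, 0.878, 0.001], [0.878, 0.479, -0.002], [-0.002, 0.0, -1.0]]
force: [5.1, -4.3, -4.2]
opening: -0.002
9.9 [ 578.91 -110.73   69.43] tcp unit (np.float64(-12.095680481546266), np.float64(-58.83713063095569)) F unit (np.float64(2.415022344015311), np.float64(-6.200042210965913)) -4.189512426616955
time_s: 10.52
eef_pos: [574.5, -102.5, 69.3]
orientation: [[-0.48, 0.877, -0.001], [0.877, 0.48, 0.001], [0.001, -0.0, -1.0]]
force: [-1.0, -2.0, -0.6]
opening: 0.003
10.525 [ 574.52 -102.5    69.27] tcp unit (np.float64(-12.00157915033626), np.float64(-49.51190955842486)) F unit (np.float64(-1.8263816898266692), np.float64(-1.2691406615080982)) -0.6325202373019676
wrist 5632 [-24.9  -11.45   2.37] [-41.43 -29.2  -20.77] [84.68 89.36 95.14]
box ((567.1007690429688, -62.2244873046875), (96.79595184326172, 153.11085510253906), 28.41411590576172)
```

```bash
python3 -m inch '[{"x":-0.072,"y":0.132,"z":0,"ax":0,"ay":0,"az":0,"claw":0},{"x":-0.072,"y":0.132,"z":0,"ax":0,"ay":0,"az":0,"claw":0},{"x":-0.072,"y":0.132,"z":0,"ax":0,"ay":0,"az":0,"claw":0},{"x":-0.072,"y":0.132,"z":0,"ax":0,"ay":0,"az":0,"claw":0}]'; python3 look.py f wrist
python3 -m inch '[{"x":-0.072,"y":0.132,"z":0,"ax":0,"ay":0,"az":0,"claw":0},{"x":-0.072,"y":0.132,"z":0,"ax":0,"ay":0,"az":0,"claw":0},{"x":-0.072,"y":0.132,"z":0,"ax":0,"ay":0,"az":0,"claw":0},{"x":-0.072,"y":0.132,"z":0,"ax":0,"ay":0,"az":0,"claw":0},{"x":-0.072,"y":0.132,"z":0,"ax":0,"ay":0,"az":0,"claw":0},{"x":-0.048,"y":0.088,"z":0,"ax":0,"ay":0,"az":0,"claw":0},{"x":0,"y":0,"z":0,"ax":0,"ay":0,"az":0,"claw":0},{"x":0,"y":0,"z":0,"ax":0,"ay":0,"az":0,"claw":0}]'; python3 look.py g wrist
```

```text
time_s: 11.08
eef_pos: [571.8, -97.6, 69.2]
orientation: [[-0.479, 0.878, -0.0], [0.878, 0.479, 0.0], [0.0, -0.0, -1.0]]
force: [-1.0, -0.1, 1.2]
opening: 0.0
11.075 [571.8  -97.61  69.25] tcp unit (np.float64(-12.041078331068782), np.float64(-43.916924242410545)) F unit (np.float64(-0.9372306571016265), np.float64(0.41671274852678664)) 1.2199284140794309
wrist 5711 [-24.81 -11.15   2.37] [-35.81 -23.33 -14.71] [84.8  89.38 95.24]
box ((564.35302734375, -57.032005310058594), (96.72860717773438, 152.35568237304688), 28.472240447998047)
time_s: 12.12
eef_pos: [567.6, -89.8, 69.2]
orientation: [[-0.48, 0.877, -0.001], [0.877, 0.48, 0.0], [0.001, -0.0, -1.0]]
force: [0.3, -0.1, -0.3]
opening: 0.001
12.125 [567.61 -89.84  69.23] tcp unit (np.float64(-11.989542803474144), np.float64(-35.09025257660685)) F unit (np.float64(0.24882016296785625), np.float64(-0.22875476432813813)) -0.33235015178866145
wrist 5704 [-24.77 -11.13   2.4 ] [-26.97 -14.49  -5.89] [84.65 89.39 95.14]
box ((560.2584838867188, -49.52003479003906), (96.66215515136719, 153.02207946777344), 28.424400329589844)
```

View pics/gwrist.png

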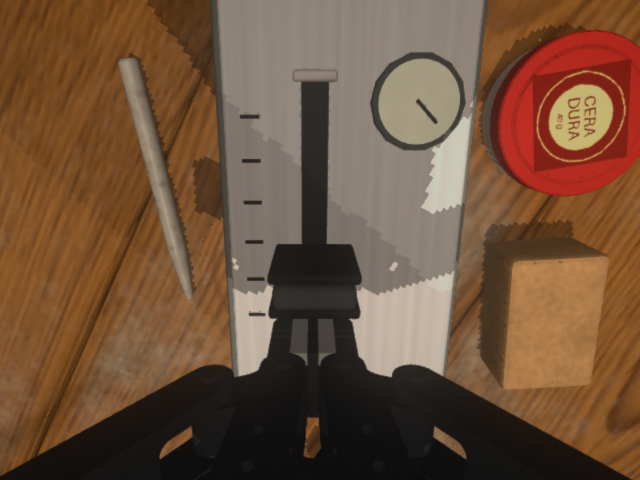

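The wrist view shows the fingers still touching the paddle. Its left edge is at yu ≈ −6, so travel is about 24.5 mm, on the second crest. I'll nudge it on.

```bash
python3 -m inch '[{"x":-0.048,"y":0.088,"z":0,"ax":0,"ay":0,"az":0,"claw":0},{"x":-0.048,"y":0.088,"z":0,"ax":0,"ay":0,"az":0,"claw":0},{"x":0,"y":0,"z":0,"ax":0,"ay":0,"az":0,"claw":0},{"x":0,"y":0,"z":0,"ax":0,"ay":0,"az":0,"claw":0}]'; python3 look.py h wrist
python3 -m inch '[{"x":-0.072,"y":0.132,"z":0,"ax":0,"ay":0,"az":0,"claw":0},{"x":-0.072,"y":0.132,"z":0,"ax":0,"ay":0,"az":0,"claw":0},{"x":0,"y":0,"z":0,"ax":0,"ay":0,"az":0,"claw":0},{"x":0,"y":0,"z":0,"ax":0,"ay":0,"az":0,"claw":0}]'; python3 look.py i wrist
```

```text
time_s: 12.68
eef_pos: [566.8, -88.4, 69.3]
orientation: [[-0.48, 0.877, -0.0], [0.877, 0.48, 0.0], [0.0, -0.0, -1.0]]
force: [-0.3, -0.1, 0.4]
opening: 0.0
12.675 [566.84 -88.41  69.28] tcp unit (np.float64(-11.98230762195973), np.float64(-33.46942283782817)) F unit (np.float64(-0.28450512825974794), np.float64(0.011205581047602123)) 0.4415012362781176
wrist 5928 [-24.81 -11.12   2.38] [-25.36  -7.71   1.24] [84.58 89.34 95.05]
box ((559.4926147460938, -48.21690368652344), (96.69868469238281, 153.0193634033203), 28.37682342529297)
time_s: 13.22
eef_pos: [565.4, -85.9, 69.3]
orientation: [[-0.479, 0.878, -0.0], [0.878, 0.479, -0.0], [0.0, -0.0, -1.0]]
force: [0.1, 0.3, 0.2]
opening: -0.005
13.225 [565.43 -85.86  69.3 ] tcp unit (np.float64(-11.998996126855763), np.float64(-30.553069310753475)) F unit (np.float64(0.2215569003756445), np.float64(0.2579399230870686)) 0.18805604765686543
wrist 5925 [-24.81 -11.12   2.42] [-22.39  -7.74   1.25] [84.59 89.3  95.12]
box ((563.271240234375, -55.194740295410156), (96.71305084228516, 174.4214630126953), 28.3886775970459)
```

The lever has run ahead to notch 2: its edge moved 32.1 mm from off. Next I'll go to the third crest, with small steps near it.

```bash
python3 -m inch '[{"x":-0.072,"y":0.132,"z":0,"ax":0,"ay":0,"az":0,"claw":0},{"x":-0.072,"y":0.132,"z":0,"ax":0,"ay":0,"az":0,"claw":0},{"x":-0.072,"y":0.132,"z":0,"ax":0,"ay":0,"az":0,"claw":0},{"x":-0.072,"y":0.132,"z":0,"ax":0,"ay":0,"az":0,"claw":0},{"x":-0.072,"y":0.132,"z":0,"ax":0,"ay":0,"az":0,"claw":0},{"x":-0.072,"y":0.132,"z":0,"ax":0,"ay":0,"az":0,"claw":0},{"x":-0.072,"y":0.132,"z":0,"ax":0,"ay":0,"az":0,"claw":0},{"x":0,"y":0,"z":0,"ax":0,"ay":0,"az":0,"claw":0}]'; python3 look.py j wrist
python3 -m inch '[{"x":-0.048,"y":0.088,"z":0,"ax":0,"ay":0,"az":0,"claw":0},{"x":-0.024,"y":0.044,"z":0,"ax":0,"ay":0,"az":0,"claw":0},{"x":0,"y":0,"z":0,"ax":0,"ay":0,"az":0,"claw":0},{"x":0,"y":0,"z":0,"ax":0,"ay":0,"az":0,"claw":0}]'; python3 look.py k wrist
```

```text
time_s: 14.28
eef_pos: [560.1, -75.9, 69.2]
orientation: [[-0.48, 0.877, -0.001], [0.877, 0.48, 0.001], [0.001, -0.0, -1.0]]
force: [-0.6, -0.2, 0.1]
opening: -0.005
14.275 [560.05 -75.86  69.23] tcp unit (np.float64(-11.914734639837897), np.float64(-19.199393241591064)) F unit (np.float64(-0.6503054194583211), np.float64(0.12311479167637498)) 0.12720038602942446
wrist 5663 [-24.72 -11.07   2.48] [-11.11   1.28   9.75] [84.72 89.32 95.04]
box ((560.8771362304688, -50.654762268066406), (96.75200653076172, 183.9838409423828), 28.48944854736328)
time_s: 14.82
eef_pos: [559.6, -75.2, 69.3]
orientation: [[-0.48, 0.878, -0.0], [0.878, 0.48, 0.0], [0.0, -0.0, -1.0]]
force: [0.1, 1.3, 0.9]
opening: -0.001
14.825 [559.6  -75.23  69.28] tcp unit (np.float64(-12.008078663750672), np.float64(-18.429481759745563)) F unit (np.float64(0.6652729809468064), np.float64(1.0762600883989903)) 0.9165762470091774
wrist 5664 [-24.77 -11.12   2.51] [-10.29   1.91  10.44] [84.64 89.39 95.17]
box ((561.0449829101562, -50.9539794921875), (96.66165161132812, 184.59559631347656), 28.422121047973633)
```

```bash
python3 -m inch '[{"x":-0.036,"y":0.066,"z":0,"ax":0,"ay":0,"az":0,"claw":0},{"x":0,"y":0,"z":0,"ax":0,"ay":0,"az":0,"claw":0},{"x":0,"y":0,"z":0,"ax":0,"ay":0,"az":0,"claw":0},{"x":0,"y":0,"z":0,"ax":0,"ay":0,"az":0,"claw":0}]'; python3 look.py l wrist
```

```text
time_s: 15.38
eef_pos: [559.3, -74.6, 69.3]
orientation: [[-0.48, 0.878, -0.0], [0.878, 0.48, 0.0], [0.0, -0.0, -1.0]]
force: [-0.8, -0.0, 1.0]
opening: 0.002
15.375 [559.27 -74.6   69.26] tcp unit (np.float64(-11.996077273227053), np.float64(-17.71656023825421)) F unit (np.float64(-0.6884091796002075), np.float64(0.37549693635376064)) 0.9708647525277184
wrist 5688 [-24.75 -11.12   2.45] [-9.62  2.74 11.34] [84.77 89.38 95.22]
box ((561.0488891601562, -50.898887634277344), (96.67842102050781, 184.7933807373047), 28.465343475341797)
```

```bash
python3 -m inch '[{"x":-0.024,"y":0.044,"z":0,"ax":0,"ay":0,"az":0,"claw":0},{"x":0,"y":0,"z":0,"ax":0,"ay":0,"az":0,"claw":0},{"x":0,"y":0,"z":0,"ax":0,"ay":0,"az":0,"claw":0},{"x":0,"y":0,"z":0,"ax":0,"ay":0,"az":0,"claw":0}]'; python3 look.py m wrist
```

```text
time_s: 15.92
eef_pos: [559.1, -74.2, 69.3]
orientation: [[-0.479, 0.878, -0.0], [0.878, 0.479, -0.0], [0.0, -0.0, -1.0]]
force: [-0.3, -0.4, 0.3]
opening: -0.002
15.925 [559.07 -74.21  69.29] tcp unit (np.float64(-11.989214017504914), np.float64(-17.278965190704714)) F unit (np.float64(-0.4077826258645384), np.float64(-0.1946521818944754)) 0.3274107249779234
wrist 5967 [-24.78 -11.12   2.47] [-9.16  8.32 17.23] [84.61 89.28 95.15]
box ((560.9273681640625, -50.82603454589844), (96.77903747558594, 184.42718505859375), 28.39373779296875)
```

The lever snapped to edge 17.23, which is 48.1 mm of travel and the third notch. I'll back away to the right, lift clear and check.

```bash
python3 -m inch '[{"x":0.38,"y":-0.7,"z":0,"ax":0,"ay":0,"az":0,"claw":0},{"x":0.38,"y":-0.7,"z":0,"ax":0,"ay":0,"az":0,"claw":0},{"x":0,"y":0,"z":2.5,"ax":0,"ay":0,"az":0,"claw":0},{"x":0,"y":0,"z":3.5,"ax":0,"ay":0,"az":0,"claw":0},{"x":0,"y":0,"z":4,"ax":0,"ay":0,"az":0,"claw":0},{"x":1,"y":-1.83,"z":2,"ax":0,"ay":0,"az":0,"claw":0},{"x":1,"y":-1.83,"z":0,"ax":0,"ay":0,"az":0,"claw":0},{"x":0,"y":0,"z":0,"ax":0,"ay":0,"az":0,"claw":0}]'; python3 -m inch '[{"x":0,"y":0,"z":0,"ax":0,"ay":0,"az":0,"claw":0},{"x":0,"y":0,"z":0,"ax":0,"ay":0,"az":0,"claw":0}]';python3 look.py n wrist scene
```

```text
time_s: 16.98
eef_pos: [586.8, -127.2, 189.4]
orientation: [[-0.477, 0.879, 0.0], [0.879, 0.477, -0.001], [-0.001, -0.0, -1.0]]
force: [0.1, -0.5, -0.0]
opening: -0.001
time_s: 17.23
eef_pos: [586.4, -123.9, 188.9]
orientation: [[-0.48, 0.877, -0.001], [0.877, 0.48, 0.001], [0.001, -0.0, -1.0]]
force: [0.8, -0.2, 0.2]
opening: -0.0
17.225 [ 586.42 -123.9   188.92] tcp unit (np.float64(-11.826260582584101), np.float64(-73.9995262417585)) F unit (np.float64(0.6225990988660068), np.float64(-0.6127022505576911)) 0.21259498943649222
wrist 1569 [-24.46 -11.24   2.6 ] [ 1.49  9.29 17.08] [87.35 89.38 91.85]
box ((567.6475219726562, -63.333824157714844), (96.97257995605469, 160.47940063476562), 28.29874038696289)
scene 117 [-26.58 -12.92   0.99] [-0.4  10.98 17.26] [85.17 89.15 92.02]
box ((559.8458862304688, -52.38160705566406), (97.50428009033203, 187.61135864257812), 28.338808059692383)
```

View pics/nwrist.png

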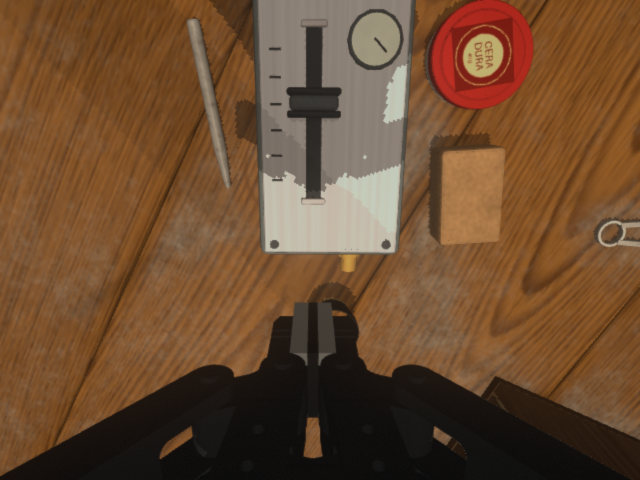

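View pics/nscene.png

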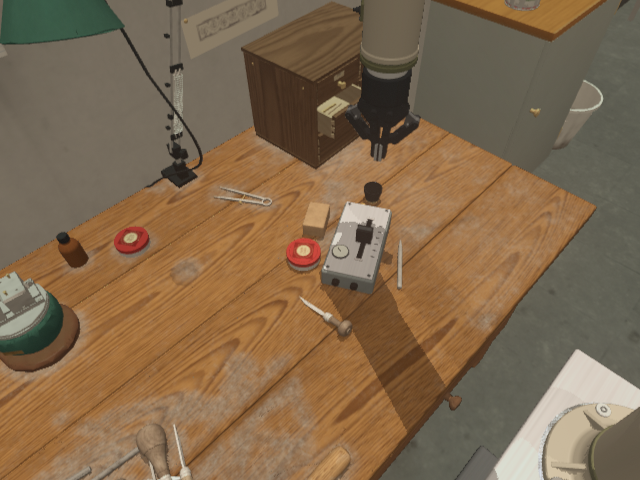

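The wrist view shows the paddle at px (314, 102), level with the third mark after off (row 104). In the scene view the bystanders are where they were and the gripper is clear.

```bash
python3 -c "
from rig import workorder
print(workorder.job_done())"
```

```text
the job is handed in; nothing more can be done
None
```

The lever rests in the third notch and the job is handed in, at about 17 s of the 61 s allowed.

- **To off:** The lever started in the first notch. With the shut fingertips I pushed it by its left face to the off stop. A further 1 mm command produced no motion at about 5 N. It then rested there while I crossed over; the wrist picture showed it at the off line.
- **To the third notch:** I pushed it left by its right face in small steps. It snapped ahead into notch 2 (edge 32.1 mm from off) and then notch 3 (edge 48.1 mm). Notch 1 I took only from the tool position. After notch 3, I backed off and lifted clear.
- **Last checks:** The wrist view has the lever on the third mark, at about 48 mm of travel. The scene view agrees, and there is no contact force on the tool. The bystanders look unmoved by eye; I did not measure their positions.
- **Failures and disagreements:** My first move calls were refused because the rows lacked keys, and nothing moved. The cameras and the tool position differed by 1–2 mm on where the unit sits, within the calibration, so I relied on contact and on edge shifts instead.

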